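# Load a vial into the sprung clamp

### The job

Load the largest of the three standing vials into the sprung clamp on the bench: use the vial to press the sprung nose back, lower it upright into the opened gap between the nose and the low stop until it stands on the clamp's base, and let go so that the nose holds it. It should stand upright and roughly centred on the nose.

Things in the scene. Friction and masses are not known exactly. Their poses are not given: they have to be found in the camera images.
- big_vial: The vial to load, the largest of three glass sample vials with black screw caps standing in a loose group. Round, 33 mm diameter, 70 mm tall (the top 14 mm is the cap, 29 mm diameter), about 30 g. Origin at the centre of its underside, z up along the vial. The other two are 27 mm in diameter and 56 mm tall.
- clamp_seat (a point): Where the vial's underside centre goes: on the top face of the clamp's fixed grey base (205 x 80 mm, 10 mm thick). x points from the low stop to the sprung nose (roughly away from the robot), y across, z up. Stop's inner face at x = -16.5 mm; nose's upright face at x = -4.5 mm at rest, so only 12 mm is open. Base spans x -40 to +165 mm.
- stop_top (a point): Middle of the top of the fixed aluminium stop, a low wall across the clamp on the robot's side: 60 mm wide (y), 12 mm thick (x), 14 mm high above the base. Axes as clamp_seat. The vial's foot must pass over it, then come down between it and the nose.
- clamp_nose (a joint): Travel of the black sprung nose along +x of clamp_seat, m: 0 at rest, 0.042 fully back, about 0.02 holding the vial. Nose 24 mm wide, reaching 50 mm above the base; 20 mm behind its face a block 54 mm wide, 32 mm above the base, moves with it. Springs push back with 3 N at 0 plus 1.5 N per 10 mm. A vial held with its foot 16 to 35 mm above the base can press it back.
There are look-alikes about, which are no part of the job. What is shaped like the big_vial but pink or purple is not meant.

How it is judged:
By the outcome, as a careful person would: the job done as asked, in the order asked, and still so for the second after the job is handed in, with the robot touching nothing.
It also fails if it takes over 35 s, if anything falls off the work surface, if the arm or the gripper's body presses on something with over 40 N, if the wrist force passes 120 N, or if a joint passes its speed limit or range.

### The arm

A 6-joint arm with a two-finger parallel gripper is mounted at the origin on a cart in front of the work surface, level with it; the furniture and walls round the work are solid. World frame = base frame: x ahead of the robot, y to its left, z up, the work surface at z = 0. Lengths are in m, angles in rad, forces in N, time in s.
With the tool pointing down it reaches from about 0.4 to 0.825 m from the base axis. Payload 7 kg.
Tool frame: the origin (TCP) lies midway between the tips of the shut fingers; the grasp point (between the pads) lies 19 mm behind it; y points along the fingers, z is the direction in which the jaws open and shut, and the axes are right-handed (so a half turn about y gives the same grasp; the last joint's range is limited). The gripper opens to 88 mm and grips with 3 to 60 N. Pads are 19 mm wide; open, the fingers measure 130 mm over their backs; the gripper's body (78 mm by 193 mm) begins 47 mm behind the grasp point.
Start: joints at [1.492, 0.359, 0.012, 0, -1.224, -0.288], TCP at [0.242, 0.63, 0.227] pointing down, gripper open.
Joint ranges: [-3.07, 3.07], [-1.43, 2.12], [-1.02, 1.25], [-3.03, 1.67], [-3.05, -0], [-3.03, 3.03]. Speed limits (rad/s): [2.39, 2.39, 3.01, 3.14, 3.14, 3.14].

### API

Orientations are given as [roll, pitch, yaw] about the fixed x, y, z axes, in that order (R = Rz(yaw) Ry(pitch) Rx(roll)).
In Python, from station import arm gives the robot as it stands.
- The arm moves only by the tool move_arm, never from a script. Its argument "deltas" is a list of rows, each an object with "dp": the shift along the tool's x, y, z in mm, a list of three; "rotation": the turn, a rotation vector about the tool's x, y, z in degrees, a list of three. A call has 1 to 5 rows; each row shifts and turns the pose as measured when the row begins, along the tool's axes as they then stand; what a row does not reach is not made up. A row lasts 1/12 s, in which the tool goes at most 41.7 mm and 7.16 degrees, less where a joint would pass 70% of its speed; a pose out of reach is approached as far as the arm can. A call is refused whole if a number of a shift passes 41.7 or a number of a turn 7.16, either way. A call with a gripper value outside its range is refused whole. "jaw" is the closure in counts, from 0 (fully open) to 255 (shut), set as the call begins (left out, the last holds). The fingers move at their own pace and stop on an object; "squeeze" is the grip in N (left out, the last holds). Time passes only in rows, so rows that do not move let the fingers close. It gives the time, the measured TCP pose, the force and the opening at its end, in the units of the state.
- arm.get_state(): the state, without advancing time (a new reading comes with each control period).
- arm.grab_frame(name): name is "scene" or "top" or "wrist"; returns a dict with "pixels" (480x640x3 uint8, red, green, blue), "z_map" (480x640 float32, m along the optical axis (not along the pixel's ray), 0 where there is no reading), "fx", "fy", "cx", "cy" (pixels), "cam_to_world" (4x4, takes a point from camera to world coordinates); the wrist camera has in their place "mount" (4x4, takes a point from camera to tool coordinates, whose origin is the TCP and whose axes are the tool frame's). Camera axes: x right, y down, z forward; pixel columns grow to the right and rows downward; lengths in m; the calibration is good to about 2 mm. A picture is of the moment at which its call begins: read the wrist's pose just before it.
- arm.job_done(): hands the job in, once; it reports no verdict.
The state is a dict: "t": time; "q": joint angles; "qd": joint speeds; "joint_efforts": joint torques, N m; "eef_pos": TCP position; "ee_rot": TCP orientation; "force": force on the tool from outside, world axes, zero at the start; "moment": the same for the moment, N m; "width": finger opening in m.
Only numpy, scipy, OpenCV 4.12 (cv2) and the standard library are available. Lean on these libraries where they do the work, as an engineer would, in place of code of your own. Each camera call takes 0.05 s, during which the arm holds its last target.

## Working session

There is one attempt and no reset: what is moved stays moved. The work goes in short steps, Python scripts to look and compute and a tool call to move; the robot and the scene stay as the last step left them, time stands still between calls to the robot, and variables do not carry over. Pictures are saved under pics/ and viewed, and the job is handed in when it is done.

Besides the shell and the picture viewer there is one more tool, called after "Call:" by a JSON object that holds its "fn" and its "kwargs". move_arm: Moves the arm, as the interface text tells. Its arguments: {"type":"object","properties":{"deltas":{"type":"array","items":{"type":"object","properties":{"dp":{"type":"array","items":{"type":"number"}},"rotation":{"type":"array","items":{"type":"number"}}}}},"jaw":{"type":"number"},"squeeze":{"type":"number"}},"required":["deltas"]}

```bash
mkdir -p pics; ls
cat > h.py <<'E'
import numpy as np, cv2
from station import arm
def save(f,n): cv2.imwrite('pics/'+n+'.png',cv2.cvtColor(f['pixels'],cv2.COLOR_RGB2BGR))
def pts(f,T):
    z=f['z_map'];v,u=np.mgrid[:480,:640]
    P=np.stack([(u-f['cx'])/f['fx']*z,(v-f['cy'])/f['fy']*z,z,np.ones_like(z)],-1)
    return (P@T.T)[...,:3]
E
python3 - <<'E'
from h import *
s=arm.get_state();print(s)
for n in('scene','top'):
    f=arm.grab_frame(n);save(f,n+'0');np.savez('/tmp/'+n+'0.npz',**f)
    print(n,f['fx'],f['cx'],f['cy'],f['cam_to_world'])
E
```

```text
pics
{'t': 0.0, 'q': array([ 1.49211498e+00,  3.59384767e-01,  1.10543421e-02, -3.53215626e-04,
       -1.22410745e+00, -2.88129289e-01]), 'qd': array([-0.00183563, -0.00052433,  0.00012575,  0.00047107, -0.00111103,
       -0.00089664]), 'joint_efforts': array([-2.32460166e-03, -5.82707226e+01,  2.93048573e+01,  6.99697763e+00,
        6.84289495e-03, -1.66046525e-04]), 'eef_pos': array([0.24191183, 0.62962966, 0.22562155]), 'ee_rot': array([-1.56912809e+00,  1.48149740e-04,  2.77466185e+00]), 'force': array([-0.31165506,  0.19657583,  0.7983397 ]), 'moment': array([-0.00429097,  0.02893787,  0.09033239]), 'width': 0.08770050408475186}
scene 440.5919613649397 320.36191516561115 243.4346152628426 [[-0.73134574 -0.51517856  0.44690543  0.16328984]
 [-0.68176885  0.53494377 -0.49902544  0.38316765]
 [ 0.01801794 -0.66964633 -0.74246155  0.69901272]
 [ 0.          0.          0.          1.        ]]
top 451.7809051465218 315.21996052464567 229.96152515068945 [[ 0.01029033 -0.97888401  0.2041573   0.36236552]
 [-0.99994178 -0.00941024  0.00528123 -0.07444157]
 [-0.00324855 -0.20419976 -0.97892385  0.95963822]
 [ 0.          0.          0.          1.        ]]
```

View pics/scene0.png

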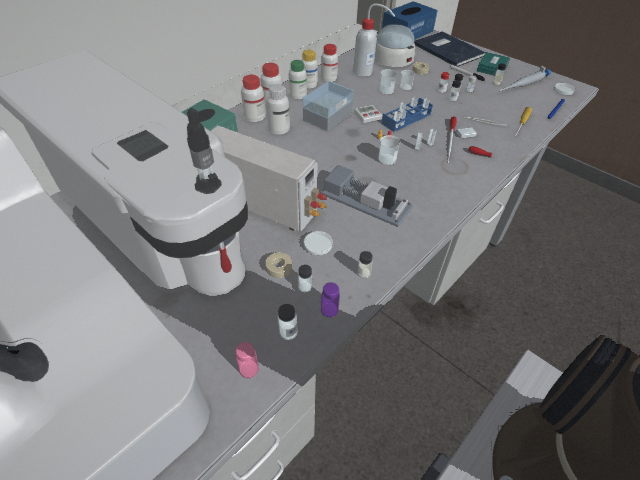

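View pics/top0.png

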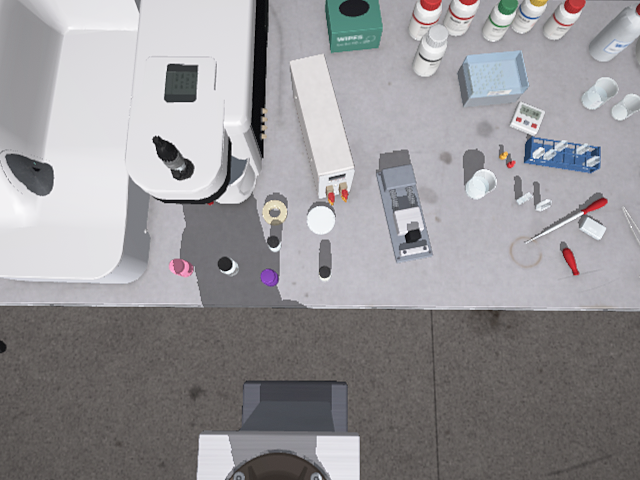

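Run:
```python
import numpy as np,cv2
from h import pts
for n,T in(('top',None),('scene',None)):
    f=np.load(f'/tmp/{n}0.npz');f={k:f[k] for k in f};P=pts(f,f['cam_to_world']);np.save(f'/tmp/P{n}.npy',P)
    px=f['pixels'].astype(int)
    if n=='top':
        L=[(228,266),(273,243),(324,272),(180,267),(269,278)]
        for u,v in L:
            w=P[v-25:v+26,u-25:u+26].reshape(-1,3);c=px[v-25:v+26,u-25:u+26].reshape(-1,3)
            h=w[:,2];print((u,v),P[v,u].round(4),'zmax',np.sort(h)[-10:].round(3)[[0,-1]])
            m=(h>np.percentile(h[h<0.2],99)-.006)&(h<.2);m=(h>P[v,u,2]-.006)&(h<P[v,u,2]+.006)
            q=w[m];print('   top n',m.sum(),q.mean(0).round(4),np.ptp(q[:,:2],axis=0).round(4))
        for u,v in [(400,180),(408,218),(412,236),(414,250),(425,245),(390,240),(428,255),(398,258),(380,170),(415,165)]: print((u,v),P[v,u].round(4),px[v,u])
    else:
        for u,v in [(287,312),(305,270),(365,257),(330,289),(246,350)]: print((u,v),P[v,u].round(4))
t=np.load('/tmp/top0.npz')['pixels']
cv2.imwrite('pics/c1.png',cv2.resize(t[140:270,365:445,::-1],None,fx=4.5,fy=4.5,interpolation=cv2.INTER_CUBIC))
s=np.load('/tmp/scene0.npz')['pixels']
cv2.imwrite('pics/c2.png',cv2.resize(s[150:390,220:420,::-1],None,fx=2.5,fy=2.5,interpolation=cv2.INTER_CUBIC))
```

```text
(228, 266) [0.4732 0.102  0.0717] zmax [0.96 0.96]
   top n 159 [0.4796 0.1097 0.0699] [0.0282 0.0269]
(273, 243) [0.523  0.0159 0.0558] zmax [0.068 0.96 ]
   top n 117 [0.5261 0.0161 0.0555] [0.0675 0.0244]
(324, 272) [ 0.465  -0.0881  0.0553] zmax [0.96 0.96]
   top n 117 [ 0.4663 -0.0892  0.0558] [0.0222 0.0223]
(180, 267) [0.4705 0.1975 0.0691] zmax [0.074 0.96 ]
   top n 175 [0.4745 0.2052 0.0693] [0.028  0.0291]
(269, 278) [0.4504 0.0203 0.0701] zmax [0.96 0.96]
   top n 167 [0.4559 0.0235 0.0695] [0.028 0.026]
(400, 180) [ 0.6627 -0.2477  0.0453] [144 151 164]
(408, 218) [ 0.5813 -0.2629  0.0411] [215 214 221]
(412, 236) [ 0.5393 -0.2659  0.0602] [43 44 48]
(414, 250) [ 0.5166 -0.2767  0.0243] [223 221 227]
(425, 245) [ 0.5277 -0.3005  0.0227] [135 135 141]
(390, 240) [ 5.418e-01 -2.308e-01  5.000e-04] [176 174 181]
(428, 255) [ 0.5087 -0.3094  0.0087] [148 154 168]
(398, 258) [ 0.5013 -0.2452  0.0107] [85 85 94]
(380, 170) [ 7.007e-01 -2.124e-01 -5.000e-04] [116 113 117]
(415, 165) [ 0.7134 -0.291  -0.0011] [184 182 189]
(287, 312) [0.4769 0.1126 0.069 ]
(305, 270) [0.5265 0.0186 0.0543]
(365, 257) [ 0.4639 -0.0813  0.058 ]
(330, 289) [0.4558 0.0279 0.0706]
(246, 350) [0.4718 0.2069 0.0708]
```

View pics/c1.png

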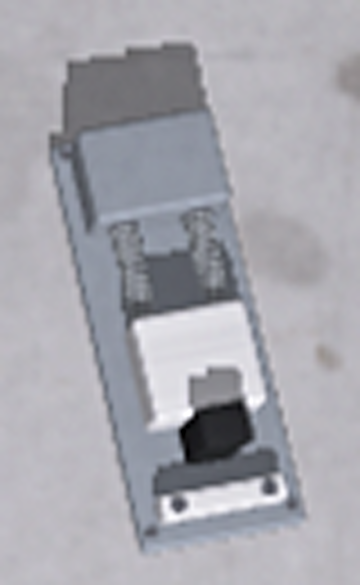

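View pics/c2.png

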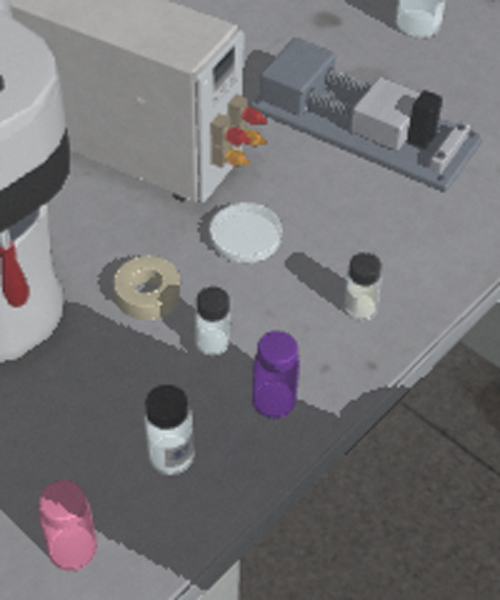

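```bash
cat > fit.py <<'E'
import numpy as np,cv2
def fit(P,px):
    m=(P[...,0]>.46)&(P[...,0]<.74)&(P[...,1]>-.36)&(P[...,1]<-.18)&(P[...,2]>.006)&(P[...,2]<.09)
    n,l,st,c=cv2.connectedComponentsWithStats(m.astype(np.uint8));k=1+np.argmax(st[1:,4]);m=l==k
    q=P[m];b=q[(q[:,2]<.013)]
    print('base z med',np.median(b[:,2]))
    for nm,pp in (('base',b),('all',q)):
        (cx,cy),(w,h),a=cv2.minAreaRect((pp[:,:2]*1000).astype(np.float32));
        pts=cv2.boxPoints(((cx,cy),(w,h),a));print(nm,(cx,cy),(w,h),a)
    if h>w: L=h;W=w;d=np.deg2rad(a+90)
    else: L=w;W=h;d=np.deg2rad(a)
    ex=np.array([np.cos(d),np.sin(d)]);ex*=np.sign(ex[0]);ey=np.array([-ex[1],ex[0]])
    c0=np.array([cx,cy])/1000
    seat=c0+ex*(-.1025+.040)
    print('yaw',np.degrees(np.arctan2(ex[1],ex[0])),'seat',seat)
    # in seat frame
    R=np.c_[ex,ey];lo=(q[:,:2]-seat)@R*1000
    for nm,s in(('stop',(q[:,2]>.021)&(q[:,2]<.028)&(lo[:,0]<-10)),('nose',(q[:,2]>.056)&(lo[:,0]<20)),('block',(q[:,2]>.039)&(q[:,2]<.045)&(lo[:,0]<80)),('basetop',(q[:,2]<.013))):
        z=lo[s]
        if len(z): print(nm,len(z),'x',np.percentile(z[:,0],[1,50,99]).round(1),'y',np.percentile(z[:,1],[1,50,99]).round(1))
E
python3 - <<'E'
import numpy as np
from fit import fit
for n in('top','scene'):
    print(n);fit(np.load(f'/tmp/P{n}.npy'),None)
E
```

```text
top
base z med 0.009982033655792089
base (600.968505859375, -260.684814453125) (205.10665893554688, 80.11272430419922) 11.512333869934082
all (600.968505859375, -260.684814453125) (205.10665893554688, 80.11272430419922) 11.512333869934082
yaw 11.512333869934082 seat [ 0.5397259  -0.27315849]
stop 150 x [-28.4 -22.6 -16.9] y [-28.5   0.1  29. ]
nose 111 x [-4.1  5.1 14.7] y [-11.2   0.5  11.6]
block 547 x [-3.5 40.  64.5] y [-25.6   0.7  26.5]
basetop 1405 x [-39.2  30.7 157.8] y [-39.2  13.1  39.7]
scene
base z med 0.010294670971389641
base (600.380126953125, -257.1820373535156) (206.5194091796875, 81.194091796875) 12.03282356262207
all (600.380126953125, -257.1820373535156) (206.5194091796875, 81.194091796875) 12.03282356262207
yaw 12.03282356262207 seat [ 0.53925336 -0.27021154]
stop 106 x [-29.1 -23.8 -17. ] y [-30.2   1.1  29.7]
nose 73 x [-4.4  4.6 15.1] y [-12.2   1.3  11.2]
block 355 x [-4.3 38.9 64. ] y [-28.7   4.8  26. ]
basetop 916 x [-39.7  37.4 158.6] y [-36.6  24.3  39.8]
```

Run:
```python
import numpy as np
Q=np.concatenate([np.load(f'/tmp/P{n}.npy').reshape(-1,3) for n in('top','scene')])
ok=np.isfinite(Q).all(1)&(Q[:,2]<.6)&(Q[:,2]>-.05);Q=Q[ok]
xs=np.arange(.2,.8,.05);ys=np.arange(.75,-.41,-.05)
print('      ',xs.round(2))
for y in ys: print('%.2f'%y,[int(1000*Q[(abs(Q[:,0]-x)<.025)&(abs(Q[:,1]-y)<.025)][:,2].max(initial=-.1)) for x in xs])
S=np.load('/tmp/Pscene.npy').reshape(-1,3)
m=(abs(S[:,0]-.478)<.03)&(abs(S[:,1]-.11)<.03)&(S[:,2]>.066)&(S[:,2]<.074);print(S[m].mean(0),np.ptp(S[m],axis=0))
```

```text
[0.2  0.25 0.3  0.35 0.4  0.45 0.5  0.55 0.6  0.65 0.7  0.75 0.8 ]
0.75 [-100, -100, -100, -100, -100, -100, -100, -100, -100, -100, -100, -100, -100]
0.70 [-100, -100, -100, -100, -100, -100, -100, -100, -100, -100, -100, -100, -100]
0.65 [-100, -100, -100, -100, -100, -100, -100, -100, -100, -100, -100, -100, -100]
0.60 [-100, -100, -100, -100, 4, 3, -100, -100, -100, -100, -100, -100, -100]
0.55 [-100, -100, -100, -100, 4, 77, -100, -100, -100, -100, -100, -100, -100]
0.50 [-100, -100, -100, -100, 6, 148, 149, 174, 219, -100, -100, -100, -100]
0.45 [-100, -100, -100, -100, 5, 148, 150, 169, 223, 244, 253, 261, 270]
0.40 [-100, -100, -100, -100, 4, 150, 149, 153, 162, 166, 168, 168, 168]
0.35 [-100, -100, -100, -100, 5, 149, 149, 152, 160, 166, 167, 167, 169]
0.30 [-100, -100, -100, -100, 4, 148, 148, 152, 160, 165, 168, 168, 167]
0.25 [-100, -100, -100, -100, 5, 5, 4, 5, 293, 293, 292, 285, 286]
0.20 [-100, -100, -100, -100, 4, 75, 74, 294, 294, 294, 293, 295, 294]
0.15 [-100, -100, -100, -100, 6, 54, 69, 316, 411, 294, 294, 295, 294]
0.10 [-100, -100, -100, -100, 5, 72, 73, 292, 371, 294, 294, 294, 293]
0.05 [-100, -100, -100, -100, 4, 74, 58, 58, 22, 277, 286, 286, 286]
-0.00 [-100, -100, -100, -100, 3, 73, 59, 59, 22, 5, 4, 5, 5]
-0.05 [-100, -100, -100, -100, 5, 52, 4, 16, 16, 157, 158, 159, 158]
-0.10 [-100, -100, -100, -100, 5, 60, 57, 16, 97, 158, 158, 158, 158]
-0.15 [-100, -100, -100, -100, 5, 6, 7, 4, 91, 158, 157, 5, 4]
-0.20 [-100, -100, -100, -100, 5, 4, 4, 11, 14, 48, 47, 4, 6]
-0.25 [-100, -100, -100, -100, 4, 5, 31, 63, 47, 48, 48, 6, 5]
-0.30 [-100, -100, -100, -100, 4, 6, 28, 63, 47, 46, 44, 5, 4]
-0.35 [-100, -100, -100, -100, 4, 4, 6, 5, 4, 5, 4, 4, 5]
-0.40 [-100, -100, -100, -100, 4, 5, 6, 6, 4, 61, 59, 4, 5]
[0.47862197 0.11279988 0.07015867] [0.02942817 0.02680972 0.0068865 ]
```

Run:
```python
import numpy as np
for n in('top','scene'):
    Q=np.load(f'/tmp/P{n}.npy').reshape(-1,3)
    for a,b in((.0,.05),(.05,.1),(.1,.15),(.15,.2),(.2,.25),(.25,.3)):
        print(n,a,[(z,Q[(Q[:,1]>a)&(Q[:,1]<b)&(Q[:,2]>z)&(Q[:,2]<z+.05)&(Q[:,0]>.4)&(Q[:,0]<.9)][:,0].min(initial=9).round(3)) for z in(.08,.13,.18,.23,.28,.33,.38)])
from scipy.spatial.transform import Rotation as Ro
from station import arm
s=arm.get_state();R=Ro.from_euler('xyz',s['ee_rot']).as_matrix()
print(R.round(3)); t=np.array([.479,.111,.20]);print((R.T@(t-s['eef_pos'])*1000).round(1))
```

```text
top 0.0 [(0.08, np.float64(0.701)), (0.13, np.float64(0.702)), (0.18, np.float64(0.697)), (0.23, np.float64(0.68)), (0.28, np.float64(0.688)), (0.33, np.float64(9.0)), (0.38, np.float64(9.0))]
top 0.05 [(0.08, np.float64(0.62)), (0.13, np.float64(0.621)), (0.18, np.float64(0.57)), (0.23, np.float64(0.569)), (0.28, np.float64(0.571)), (0.33, np.float64(9.0)), (0.38, np.float64(9.0))]
top 0.1 [(0.08, np.float64(0.589)), (0.13, np.float64(9.0)), (0.18, np.float64(0.561)), (0.23, np.float64(0.561)), (0.28, np.float64(0.561)), (0.33, np.float64(0.583)), (0.38, np.float64(0.586))]
top 0.15 [(0.08, np.float64(9.0)), (0.13, np.float64(9.0)), (0.18, np.float64(0.562)), (0.23, np.float64(0.561)), (0.28, np.float64(0.561)), (0.33, np.float64(9.0)), (0.38, np.float64(9.0))]
top 0.2 [(0.08, np.float64(9.0)), (0.13, np.float64(9.0)), (0.18, np.float64(0.569)), (0.23, np.float64(0.569)), (0.28, np.float64(0.57)), (0.33, np.float64(9.0)), (0.38, np.float64(9.0))]
top 0.25 [(0.08, np.float64(0.46)), (0.13, np.float64(0.455)), (0.18, np.float64(9.0)), (0.23, np.float64(9.0)), (0.28, np.float64(9.0)), 
[... 609 characters left out ...]
, np.float64(0.585))]
scene 0.15 [(0.08, np.float64(0.624)), (0.13, np.float64(0.624)), (0.18, np.float64(0.561)), (0.23, np.float64(0.56)), (0.28, np.float64(0.56)), (0.33, np.float64(0.59)), (0.38, np.float64(9.0))]
scene 0.2 [(0.08, np.float64(0.695)), (0.13, np.float64(0.699)), (0.18, np.float64(0.567)), (0.23, np.float64(0.565)), (0.28, np.float64(0.568)), (0.33, np.float64(9.0)), (0.38, np.float64(9.0))]
scene 0.25 [(0.08, np.float64(0.461)), (0.13, np.float64(0.457)), (0.18, np.float64(9.0)), (0.23, np.float64(9.0)), (0.28, np.float64(9.0)), (0.33, np.float64(9.0)), (0.38, np.float64(9.0))]
[[-0.933 -0.    -0.359]
 [ 0.359 -0.001 -0.933]
 [-0.    -1.     0.001]]
[-407.3   26.4  399.1]
```

Call:
{"fn": "move_arm", "kwargs": {"deltas": [{"dp": [-28, 0, 28]}, {"dp": [-28, 0, 28]}, {"dp": [-28, 0, 28]}, {"dp": [-28, 0, 28]}, {"dp": [-28, 0, 28]}], "jaw": 100, "squeeze": 25}}

```text
$.deltas[0]: bad value
```

Run:
```python
from h import *
f=arm.grab_frame('wrist');print(f['mount'].round(4),f['fx'],f['cx'],f['cy'])
```

```text
[[ 0.000e+00  9.686e-01  2.488e-01 -6.750e-02]
 [-2.000e-04 -2.488e-01  9.686e-01 -1.573e-01]
 [ 1.000e+00 -1.000e-04  1.000e-04  4.000e-04]
 [ 0.000e+00  0.000e+00  0.000e+00  1.000e+00]] 349.86788119689487 313.64370326499056 232.6714451589323
```

```bash
cat > plan.py <<'E'
import sys,json
from h import *
from scipy.spatial.transform import Rotation as Ro
# usage: plan.py x y z jawdeg step_mm
def show(s=None):
    s=s or arm.get_state();R=Ro.from_euler('xyz',s['ee_rot']).as_matrix()
    j=np.degrees(np.arctan2(R[1,2],R[0,2]))+180
    print('t %.2f pos %s jaw %.1f tilt %s F %s w %.4f q %s'%(s['t'],s['eef_pos'].round(4),(j+180)%360-180,(R[:,1]*1000).round(),s['force'].round(1),s['width'],s['q'].round(2)))
    return s['eef_pos'],R,(j+180)%360-180
if __name__=='__main__':
    p,R,j=show();a=list(map(float,sys.argv[1:]));t=np.array(a[:3]);st=a[4]
    dj=(a[3]-j+180)%360-180
    n=int(max(np.ceil(np.linalg.norm(t-p)*1000/st),np.ceil(abs(dj)/7)))
    print('rows',n,'dj',dj)
    d=(t-p)/n*1000;rot=dj/n
    for k in range(n):
        Rk=Ro.from_euler('z',rot*k,degrees=True).as_matrix()@R
        print('{"dp": %s, "rotation": [0, %.1f, 0]}'%((Rk.T@d).round(0).astype(int).tolist(),-rot),end=', \n' if k%5==4 else ', ')
    # residual tilt
    print('\ntiltfix rotvec', np.degrees(np.cross(R[:,1],[0,0,-1])@R).round(2))
E
python3 plan.py .36 .37 .225 -10 40
```

```text
t 0.15 pos [0.242  0.6298 0.2258] jaw 69.0 tilt [   -0.    -1. -1000.] F [0.1 0.9 0. ] w 0.0877 q [ 1.49  0.36  0.01 -0.   -1.22 -0.29]
rows 12 dj -78.98244337933474
{"dp": [-17, 0, 17], "rotation": [0, 6.6, 0]}, {"dp": [-19, 0, 15], "rotation": [0, 6.6, 0]}, {"dp": [-20, 0, 12], "rotation": [0, 6.6, 0]}, {"dp": [-22, 0, 10], "rotation": [0, 6.6, 0]}, {"dp": [-23, 0, 7], "rotation": [0, 6.6, 0]}, 
{"dp": [-23, 0, 5], "rotation": [0, 6.6, 0]}, {"dp": [-24, 0, 2], "rotation": [0, 6.6, 0]}, {"dp": [-24, 0, -1], "rotation": [0, 6.6, 0]}, {"dp": [-24, 0, -3], "rotation": [0, 6.6, 0]}, {"dp": [-23, 0, -6], "rotation": [0, 6.6, 0]}, 
{"dp": [-22, 0, -9], "rotation": [0, 6.6, 0]}, {"dp": [-21, 0, -11], "rotation": [0, 6.6, 0]}, 
tiltfix rotvec [-0.07 -0.   -0.01]
```

Call:
{"fn": "move_arm", "kwargs": {"deltas": [{"dp": [-17, 0, 17], "rotation": [0, 6.6, 0]}, {"dp": [-19, 0, 15], "rotation": [0, 6.6, 0]}, {"dp": [-20, 0, 12], "rotation": [0, 6.6, 0]}, {"dp": [-22, 0, 10], "rotation": [0, 6.6, 0]}, {"dp": [-23, 0, 7], "rotation": [0, 6.6, 0]}], "jaw": 100, "squeeze": 25}}

```text
t: 0.57
eef_pos: [0.2905, 0.5195, 0.222]
ee_rot: [-1.566, 0.004, 2.182]
force: [0.1, -0.8, 0.3]
width: 0.06
```

Call:
{"fn": "move_arm", "kwargs": {"deltas": [{"dp": [-23, 0, 5], "rotation": [0, 6.6, 0]}, {"dp": [-24, 0, 2], "rotation": [0, 6.6, 0]}, {"dp": [-24, 0, -1], "rotation": [0, 6.6, 0]}, {"dp": [-24, 0, -3], "rotation": [0, 6.6, 0]}, {"dp": [-23, 0, -6], "rotation": [0, 6.6, 0]}]}}

```text
t: 0.98
eef_pos: [0.3376, 0.4024, 0.2213]
ee_rot: [-1.568, 0.008, 1.577]
force: [0.9, 0.2, 0.0]
width: 0.0535
```

```bash
python3 plan.py .45 .111 .225 -80 38
```

```text
t 0.98 pos [0.3376 0.4024 0.2213] jaw 0.3 tilt [   -3.    -8. -1000.] F [0.9 0.2 0. ] w 0.0535 q [ 1.25  0.12 -0.32  0.   -1.14 -1.24]
rows 12 dj -80.3392973487316
{"dp": [-24, 0, -9], "rotation": [0, 6.7, 0]}, {"dp": [-23, 0, -12], "rotation": [0, 6.7, 0]}, {"dp": [-22, 0, -15], "rotation": [0, 6.7, 0]}, {"dp": [-20, 0, -17], "rotation": [0, 6.7, 0]}, {"dp": [-18, 0, -19], "rotation": [0, 6.7, 0]}, 
{"dp": [-15, 0, -21], "rotation": [0, 6.7, 0]}, {"dp": [-13, 0, -23], "rotation": [0, 6.7, 0]}, {"dp": [-10, 0, -24], "rotation": [0, 6.7, 0]}, {"dp": [-7, 0, -25], "rotation": [0, 6.7, 0]}, {"dp": [-4, 0, -26], "rotation": [0, 6.7, 0]}, 
{"dp": [-1, 0, -26], "rotation": [0, 6.7, 0]}, {"dp": [2, 0, -26], "rotation": [0, 6.7, 0]}, 
tiltfix rotvec [-0.15 -0.   -0.47]
```

Call:
{"fn": "move_arm", "kwargs": {"deltas": [{"dp": [-24, 0, -9], "rotation": [0, 6.7, 0]}, {"dp": [-23, 0, -12], "rotation": [0, 6.7, 0]}, {"dp": [-22, 0, -15], "rotation": [0, 6.7, 0]}, {"dp": [-20, 0, -17], "rotation": [0, 6.7, 0]}, {"dp": [-18, 0, -19], "rotation": [0, 6.7, 0]}]}}

```text
t: 1.4
eef_pos: [0.3833, 0.2732, 0.2215]
ee_rot: [-1.573, 0.009, 0.963]
force: [1.0, 0.1, -0.3]
width: 0.0531
```

Call:
{"fn": "move_arm", "kwargs": {"deltas": [{"dp": [-15, 0, -21], "rotation": [0, 6.7, 0]}, {"dp": [-13, 0, -23], "rotation": [0, 6.7, 0]}, {"dp": [-10, 0, -24], "rotation": [0, 6.7, 0]}, {"dp": [-7, 0, -25], "rotation": [0, 6.7, 0]}, {"dp": [-4, 0, -26], "rotation": [0, 6.7, 0]}]}}

```text
t: 1.82
eef_pos: [0.4252, 0.1426, 0.2225]
ee_rot: [-1.577, 0.006, 0.349]
force: [0.7, 0.2, -0.4]
width: 0.0535
```

```bash
python3 plan.py .479 .111 .15 -82 38
```

```text
t 1.82 pos [0.4252 0.1426 0.2225] jaw -70.0 tilt [   -4.    -8. -1000.] F [ 0.7  0.2 -0.4] w 0.0535 q [ 0.77 -0.02 -0.46  0.   -1.13 -1.99]
rows 3 dj -11.971864266172247
{"dp": [13, 24, -16], "rotation": [0, 4.0, 0]}, {"dp": [14, 24, -15], "rotation": [0, 4.0, 0]}, {"dp": [15, 24, -14], "rotation": [0, 4.0, 0]}, 
tiltfix rotvec [ 0.38  0.   -0.35]
```

Call:
{"fn": "move_arm", "kwargs": {"deltas": [{"dp": [13, 20, -16], "rotation": [0.4, 4, -0.3]}, {"dp": [14, 20, -15], "rotation": [0, 4, 0]}, {"dp": [15, 20, -14], "rotation": [0, 4, 0]}, {"dp": [0, 0, 0], "rotation": [0, 0, 0]}]}}

```text
t: 2.15
eef_pos: [0.4806, 0.1049, 0.1625]
ee_rot: [-1.567, -0.005, 0.117]
force: [-0.7, -0.5, -0.0]
width: 0.0529
```

```bash
cat > wr.py <<'E'
import sys
from h import *
from plan import show
p,R,j=show();f=arm.grab_frame('wrist');save(f,sys.argv[1])
T=np.eye(4);T[:3,:3]=R;T[:3,3]=p;P=pts(f,T@f['mount']);np.save('/tmp/Pw.npy',P);np.save('/tmp/w.npy',f['pixels'])
z=f['z_map']
if len(sys.argv)>2:
    x,y,a,b=map(float,sys.argv[2:6]);m=(z>0)&(abs(P[...,0]-x)<.03)&(abs(P[...,1]-y)<.03)&(P[...,2]>a)&(P[...,2]<b)
    q=P[m];print('n',m.sum(),'mean',q.mean(0).round(4),'mid',((q.max(0)+q.min(0))/2).round(4),'ext',np.ptp(q,axis=0).round(4))
E
python3 wr.py w1 .479 .111 .066 .075; python3 plan.py .479 .111 .12 -82 38
```

```text
t 2.15 pos [0.4806 0.1049 0.1625] jaw -83.3 tilt [    4.     4. -1000.] F [-0.7 -0.5 -0. ] w 0.0529 q [ 0.61  0.11 -0.48 -0.   -0.98 -2.07]
n 1109 mean [0.4803 0.1101 0.0688] mid [0.4809 0.1104 0.0685] ext [0.0289 0.0282 0.0049]
t 2.20 pos [0.4803 0.1054 0.1641] jaw -83.1 tilt [    5.     4. -1000.] F [-0.5 -0.6 -0.8] w 0.0529 q [ 0.62  0.11 -0.48 -0.   -0.98 -2.07]
rows 2 dj 1.0949267009025903
{"dp": [0, 22, 3], "rotation": [0, -0.5, 0]}, {"dp": [0, 22, 3], "rotation": [0, -0.5, 0]}, 
tiltfix rotvec [-0.21  0.    0.32]
```

View pics/w1.png

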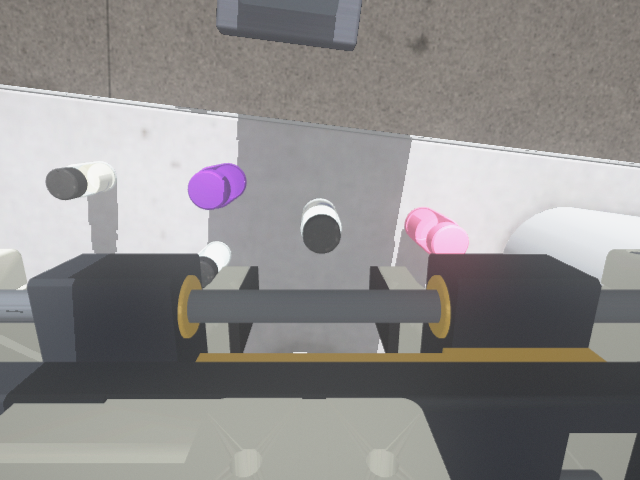

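Call:
{"fn": "move_arm", "kwargs": {"deltas": [{"dp": [0, 30, -5], "rotation": [-0.2, -0.5, 0.3]}, {"dp": [0, 35, 0], "rotation": [0, 0, 0]}, {"dp": [0, 30, 0], "rotation": [0, 0, 0]}, {"dp": [0, 0, 0], "rotation": [0, 0, 0]}]}}

```text
t: 2.53
eef_pos: [0.4837, 0.1022, 0.0705]
ee_rot: [-1.568, -0.008, 0.134]
force: [-1.0, -0.1, 0.4]
width: 0.0535
```

```bash
python3 plan.py .4802 .1103 .016 -82 38
```

```text
t 2.53 pos [0.4837 0.1022 0.0705] jaw -82.3 tilt [    8.     4. -1000.] F [-1.  -0.1  0.4] w 0.0535 q [ 0.61  0.22 -0.59  0.   -0.75 -2.05]
rows 2 dj 0.3456004845602365
{"dp": [-1, 27, 4], "rotation": [0, -0.2, 0]}, {"dp": [-1, 27, 4], "rotation": [0, -0.2, 0]}, 
tiltfix rotvec [-0.16 -0.    0.47]
```

Call:
{"fn": "move_arm", "kwargs": {"deltas": [{"dp": [-3, 0, 8], "rotation": [-0.2, 0, 0.5]}, {"dp": [0, 0, 0], "rotation": [0, 0, 0]}]}}

```text
t: 2.7
eef_pos: [0.4791, 0.1105, 0.0719]
ee_rot: [-1.573, 0.002, 0.136]
force: [-0.2, 0.5, 0.3]
width: 0.0531
```

```bash
python3 plan.py .4802 .1103 .016 -82 38
```

```text
t 2.70 pos [0.4791 0.1105 0.0719] jaw -82.2 tilt [   -2.    -2. -1000.] F [-0.2  0.5  0.3] w 0.0531 q [ 0.63  0.22 -0.59  0.   -0.76 -2.06]
rows 2 dj 0.22383748302331696
{"dp": [1, 28, 0], "rotation": [0, -0.1, 0]}, {"dp": [1, 28, 0], "rotation": [0, -0.1, 0]}, 
tiltfix rotvec [ 0.13  0.   -0.14]
```

Call:
{"fn": "move_arm", "kwargs": {"deltas": [{"dp": [1, 28, 0], "rotation": [0.1, 0, -0.1]}, {"dp": [0, 28, 0], "rotation": [0, 0, 0]}, {"dp": [0, 0, 0], "rotation": [0, 0, 0]}]}}

```text
t: 2.95
eef_pos: [0.4848, 0.1159, 0.0224]
ee_rot: [-1.566, -0.012, 0.142]
force: [-0.9, 0.3, -0.4]
width: 0.0531
```

```bash
python3 plan.py .4802 .1103 .016 -82 38
```

```text
t 2.95 pos [0.4848 0.1159 0.0224] jaw -81.9 tilt [   11.     6. -1000.] F [-0.9  0.3 -0.4] w 0.0531 q [ 0.63  0.3  -0.63  0.   -0.62 -2.06]
rows 1 dj -0.11151283444797855
{"dp": [-5, 6, -5], "rotation": [0, 0.1, 0]}, 
tiltfix rotvec [-0.27 -0.    0.67]
```

Call:
{"fn": "move_arm", "kwargs": {"deltas": [{"dp": [-5, 6, -5], "rotation": [-0.3, 0, 0.7]}, {"dp": [0, 0, 0], "rotation": [0, 0, 0]}]}}

```text
t: 3.12
eef_pos: [0.4816, 0.1115, 0.0193]
ee_rot: [-1.571, -0.001, 0.144]
force: [0.3, -0.7, 1.2]
width: 0.0532
```

```bash
python3 plan.py .4802 .1103 .016 -82 38
```

```text
t 3.12 pos [0.4816 0.1115 0.0193] jaw -81.7 tilt [    1.    -0. -1000.] F [ 0.3 -0.7  1.2] w 0.0532 q [ 0.63  0.31 -0.63  0.   -0.63 -2.05]
rows 1 dj -0.26213625393609163
{"dp": [-2, 3, -1], "rotation": [0, 0.3, 0]}, 
tiltfix rotvec [ 0.01 -0.    0.06]
```

Call:
{"fn": "move_arm", "kwargs": {"deltas": [{"dp": [-2, 3, -1], "rotation": [0, 0.3, 0]}, {"dp": [0, 0, 0], "rotation": [0, 0, 0]}]}}

```text
t: 3.28
eef_pos: [0.4811, 0.1112, 0.0192]
ee_rot: [-1.569, -0.005, 0.139]
force: [-0.7, -0.7, -0.2]
width: 0.0532
```

Call:
{"fn": "move_arm", "kwargs": {"deltas": [{"dp": [0, 0, 0], "rotation": [0, 0, 0]}, {"dp": [0, 0, 0], "rotation": [0, 0, 0]}, {"dp": [0, 0, 0], "rotation": [0, 0, 0]}, {"dp": [0, 0, 0], "rotation": [0, 0, 0]}], "jaw": 255, "squeeze": 40}}

```text
t: 3.62
eef_pos: [0.4827, 0.112, 0.0222]
ee_rot: [-1.567, -0.009, 0.139]
force: [0.1, 0.4, -0.8]
width: 0.0324
```

```bash
python3 plan.py .4802 .1103 .12 -78.4 38
```

```text
t 3.62 pos [0.4827 0.112  0.0222] jaw -82.0 tilt [    9.     5. -1000.] F [ 0.1  0.4 -0.8] w 0.0324 q [ 0.63  0.3  -0.64  0.   -0.62 -2.06]
rows 3 dj 3.6101500099748307
{"dp": [-1, -33, 0], "rotation": [0, -1.2, 0]}, {"dp": [-1, -33, 0], "rotation": [0, -1.2, 0]}, {"dp": [-1, -33, 0], "rotation": [0, -1.2, 0]}, 
tiltfix rotvec [-0.19  0.    0.53]
```

Call:
{"fn": "move_arm", "kwargs": {"deltas": [{"dp": [0, -33, 0], "rotation": [-0.2, -1.2, 0.5]}, {"dp": [0, -38, 0], "rotation": [0, -1.2, 0]}, {"dp": [0, -38, 0], "rotation": [0, -1.2, 0]}, {"dp": [0, -20, 0], "rotation": [0, 0, 0]}]}}

```text
t: 3.95
eef_pos: [0.4787, 0.1093, 0.1507]
ee_rot: [-1.576, 0.013, 0.204]
force: [0.7, 0.8, 0.6]
width: 0.0321
```

```bash
python3 plan.py .498 -.281 .15 -78.4 38
```

```text
t 3.95 pos [0.4787 0.1093 0.1507] jaw -78.3 tilt [  -12.    -8. -1000.] F [0.7 0.8 0.6] w 0.0321 q [ 0.63  0.13 -0.48 -0.   -0.97 -1.99]
rows 11 dj -0.09430262680430701
{"dp": [-5, 0, -35], "rotation": [0, 0.0, 0]}, {"dp": [-5, 0, -35], "rotation": [0, 0.0, 0]}, {"dp": [-5, 0, -35], "rotation": [0, 0.0, 0]}, {"dp": [-5, 0, -35], "rotation": [0, 0.0, 0]}, {"dp": [-5, 0, -35], "rotation": [0, 0.0, 0]}, 
{"dp": [-5, 0, -35], "rotation": [0, 0.0, 0]}, {"dp": [-5, 0, -35], "rotation": [0, 0.0, 0]}, {"dp": [-5, 0, -35], "rotation": [0, 0.0, 0]}, {"dp": [-5, 0, -35], "rotation": [0, 0.0, 0]}, {"dp": [-5, 0, -35], "rotation": [0, 0.0, 0]}, 
{"dp": [-5, 0, -35], "rotation": [0, 0.0, 0]}, 
tiltfix rotvec [ 0.32 -0.   -0.74]
```

Call:
{"fn": "move_arm", "kwargs": {"deltas": [{"dp": [-5, 0, -35], "rotation": [0.3, 0, -0.7]}, {"dp": [-5, 0, -35], "rotation": [0, 0, 0]}, {"dp": [-5, 0, -35], "rotation": [0, 0, 0]}, {"dp": [-5, 0, -35], "rotation": [0, 0, 0]}, {"dp": [-5, 0, -35], "rotation": [0, 0, 0]}]}}

```text
t: 4.37
eef_pos: [0.4952, -0.0654, 0.1596]
ee_rot: [-1.568, -0.017, 0.216]
force: [1.1, 1.1, -0.6]
width: 0.0323
```

```bash
python3 plan.py .498 -.281 .15 -78.4 38
```

```text
t 4.37 pos [ 0.4952 -0.0654  0.1596] jaw -77.6 tilt [   16.     7. -1000.] F [ 1.1  1.1 -0.6] w 0.0323 q [ 0.26  0.12 -0.47 -0.   -0.96 -1.61]
rows 6 dj -0.8032975591434877
{"dp": [-7, 1, -35], "rotation": [0, 0.1, 0]}, {"dp": [-7, 1, -35], "rotation": [0, 0.1, 0]}, {"dp": [-7, 1, -35], "rotation": [0, 0.1, 0]}, {"dp": [-7, 1, -35], "rotation": [0, 0.1, 0]}, {"dp": [-7, 1, -35], "rotation": [0, 0.1, 0]}, 
{"dp": [-7, 1, -35], "rotation": [0, 0.1, 0]}, 
tiltfix rotvec [-0.18  0.    0.95]
```

Call:
{"fn": "move_arm", "kwargs": {"deltas": [{"dp": [-7, 1, -35], "rotation": [-0.2, 0.1, 1]}, {"dp": [-7, 1, -35], "rotation": [0, 0.1, 0]}, {"dp": [-7, 1, -35], "rotation": [0, 0.1, 0]}, {"dp": [-7, 1, -35], "rotation": [0, 0.1, 0]}, {"dp": [-7, 1, -35], "rotation": [0, 0.1, 0]}]}}

```text
t: 4.78
eef_pos: [0.4969, -0.2526, 0.1554]
ee_rot: [-1.571, -0.001, 0.209]
force: [1.0, 0.9, -0.5]
width: 0.0318
```

```bash
python3 plan.py .498 -.281 .13 -78.4 38
```

```text
t 4.78 pos [ 0.4969 -0.2526  0.1554] jaw -78.0 tilt [    1.     0. -1000.] F [ 1.   0.9 -0.5] w 0.0318 q [-0.12  0.22 -0.35 -0.   -1.   -1.24]
rows 2 dj -0.3741522458155089
{"dp": [-2, 13, -14], "rotation": [0, 0.2, 0]}, {"dp": [-2, 13, -14], "rotation": [0, 0.2, 0]}, 
tiltfix rotvec [ 0.01 -0.    0.04]
```

Call:
{"fn": "move_arm", "kwargs": {"deltas": [{"dp": [-2, 13, -14], "rotation": [0, 0.2, 0]}, {"dp": [-2, 13, -14], "rotation": [0, 0.2, 0]}, {"dp": [0, 0, 0], "rotation": [0, 0, 0]}]}}

```text
t: 5.03
eef_pos: [0.4978, -0.2889, 0.1283]
ee_rot: [-1.572, -0.001, 0.195]
force: [0.1, -0.4, -1.0]
width: 0.0321
```

```bash
python3 wr.py w2 .498 -.281 .1 .26; python3 plan.py .505 -.2795 .055 -78.4 38;python3 - <<'E'
import numpy as np
from fit import fit
fit(np.load('/tmp/Pw.npy'),None)
E
```

```text
t 5.03 pos [ 0.4978 -0.2889  0.1283] jaw -78.8 tilt [    1.    -1. -1000.] F [ 0.1 -0.4 -1. ] w 0.0321 q [-0.19  0.28 -0.34  0.   -0.95 -1.19]
n 38838 mean [ 0.4767 -0.2858  0.2152] mid [ 0.4896 -0.281   0.1757] ext [0.0432 0.06   0.14  ]
t 5.08 pos [ 0.498  -0.2882  0.1292] jaw -78.8 tilt [    1.    -1. -1000.] F [ 0.3 -0.2  0.2] w 0.0317 q [-0.18  0.28 -0.34  0.   -0.95 -1.19]
rows 2 dj 0.40454127932926554
{"dp": [4, 37, 4], "rotation": [0, -0.2, 0]}, {"dp": [4, 37, 4], "rotation": [0, -0.2, 0]}, 
tiltfix rotvec [0.07 0.   0.06]
base z med 0.008882153479908034
base (517.835205078125, -277.6219482421875) (34.215633392333984, 79.59663391113281) 11.063074111938477
all (517.835205078125, -277.6219482421875) (34.215633392333984, 79.59663391113281) 11.063074111938477
yaw -78.93692588806154 seat [ 0.50584211 -0.21628341]
basetop 1380 x [ 23.4  49.  101.9] y [-17.  -10.   12.8]
```

View pics/w2.png

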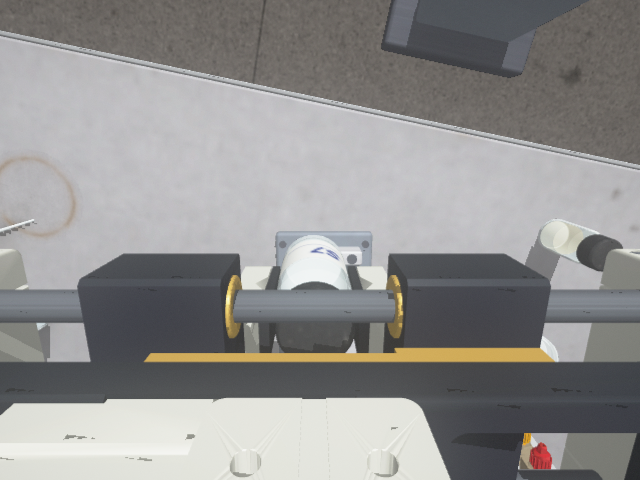

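```bash
cat > vx.py <<'E'
import numpy as np
from plan import show
# vial in hand, tool frame
def vial(P,p,R):
    L=(P-p)@R; 
    for a,b in((-40,-34),(-30,-22),(-22,-14),(-14,-6),(-6,2),(2,10),(10,18),(18,24)):
        q=L[(abs(L[...,2])<.003)&(L[...,0]<.005)&(L[...,0]>-.035)&(L[...,1]>a/1000)&(L[...,1]<b/1000)]
        if len(q): print((a,b),len(q),'x med',(np.median(q[:,0])*1000).round(1))
    return L
E
python3 - <<'E'
from vx import *
p,R,j=show();L=vial(np.load('/tmp/Pw.npy'),p,R)
m=(abs(L[...,2])<.02)&(L[...,0]<-.003)&(L[...,0]>-.03)&(L[...,1]<.03)&(L[...,1]>-.055);print(L[m][:,1].max(),L[m][:,1].min(), L[m&(L[...,1]>0.012)][:,2].min(),L[m&(L[...,1]>.012)][:,2].max())
E
```

```text
t 5.08 pos [ 0.498  -0.2882  0.1292] jaw -78.8 tilt [    1.    -1. -1000.] F [ 0.3 -0.2  0.2] w 0.0317 q [-0.18  0.28 -0.34  0.   -0.95 -1.19]
(-40, -34) 109 x med -16.1
(-30, -22) 221 x med -17.3
(-22, -14) 95 x med -18.4
(-14, -6) 83 x med -18.8
(-6, 2) 70 x med -19.0
(2, 10) 60 x med -19.1
(10, 18) 51 x med -19.2
(18, 24) 30 x med -19.2
0.02352479378363253 -0.05486872004594654 -0.01765799449339967 0.013911776622010768
```

```bash
cat > cl.py <<'E'
import sys
from plan import *
SEAT=np.array([.5395,-.2722,.010]);a=np.radians(11.6);C=np.array([[np.cos(a),-np.sin(a),0],[np.sin(a),np.cos(a),0],[0,0,1]])
OFF=np.array([-.0025,.0225,0])
p,R,j=show()
v=p+R@OFF;c=C.T@(v-SEAT)*1000;print('vial in clamp mm',c.round(1),'foot dir tilt deg x,y',np.degrees(C.T@R[:,1])[:2].round(2), 'F clamp',(C.T@arm.get_state()['force']).round(1))
if len(sys.argv)>1:
    t=np.array(list(map(float,sys.argv[1:4])));
    w=C@(t-c)
    Rd=C.T@R
    print('dp',(R.T@w).round(1),'tiltfix',np.degrees(np.cross(R[:,1],[0,0,-1])@R).round(2),'roty',round(-(-78.4-j),2))
E
python3 cl.py -34 0 24
```

```text
t 5.08 pos [ 0.498  -0.2882  0.1292] jaw -78.8 tilt [    1.    -1. -1000.] F [ 0.3 -0.2  0.2] w 0.0317 q [-0.18  0.28 -0.34  0.   -0.95 -1.19]
vial in clamp mm [-46.4  -7.3  96.7] foot dir tilt deg x,y [ 0.06 -0.07] F clamp [ 0.2 -0.2  0.2]
dp [12.3 72.7  7.5] tiltfix [0.07 0.   0.06] roty -0.4
```

Call:
{"fn": "move_arm", "kwargs": {"deltas": [{"dp": [5, 22, 4], "rotation": [0, -0.4, 0]}, {"dp": [4, 22, 3], "rotation": [0, 0, 0]}, {"dp": [3, 20, 0], "rotation": [0, 0, 0]}, {"dp": [0, 0, 0], "rotation": [0, 0, 0]}]}}

```text
t: 5.42
eef_pos: [0.5103, -0.2781, 0.0665]
ee_rot: [-1.574, -0.005, 0.202]
force: [-0.4, -0.3, -0.2]
width: 0.032
```

```bash
python3 cl.py -32 0 22
```

```text
t 5.42 pos [ 0.5103 -0.2781  0.0665] jaw -78.4 tilt [    6.    -2. -1000.] F [-0.4 -0.3 -0.2] w 0.0320 q [-0.16  0.35 -0.4   0.   -0.81 -1.21]
vial in clamp mm [-32.2   0.   34. ] foot dir tilt deg x,y [ 0.31 -0.19] F clamp [-0.4 -0.2 -0.2]
dp [ 0.1 12.   0. ] tiltfix [0.19 0.   0.31] roty -0.02
```

Call:
{"fn": "move_arm", "kwargs": {"deltas": [{"dp": [0, 12, 0], "rotation": [0.2, 0, 0.3]}, {"dp": [4, 2, 0], "rotation": [0, 0, 0]}, {"dp": [6, 1, 0], "rotation": [0, 0, 0]}]}}

```text
t: 5.67
eef_pos: [0.521, -0.2747, 0.0533]
ee_rot: [-1.571, -0.0, 0.205]
force: [0.9, 0.6, 0.0]
width: 0.0318
```

```bash
python3 cl.py -18 0 22
```

```text
t 5.67 pos [ 0.521  -0.2747  0.0533] jaw -78.3 tilt [    1.    -0. -1000.] F [0.9 0.6 0. ] w 0.0318 q [-0.15  0.39 -0.39  0.   -0.79 -1.21]
vial in clamp mm [-21.2   1.2  20.8] foot dir tilt deg x,y [ 0.03 -0.02] F clamp [1.  0.4 0. ]
dp [ 3.2 -1.2 -1.2] tiltfix [0.02 0.   0.03] roty 0.12
```

Call:
{"fn": "move_arm", "kwargs": {"deltas": [{"dp": [6, 0, -1], "rotation": [0, 0, 0]}, {"dp": [6, 0, 0], "rotation": [0, 0, 0]}]}}

```text
t: 5.83
eef_pos: [0.5319, -0.2726, 0.0537]
ee_rot: [-1.57, 0.003, 0.204]
force: [-5.2, -3.2, -1.3]
width: 0.0316
```

```bash
python3 cl.py 3 0 21
```

```text
t 5.83 pos [ 0.5319 -0.2726  0.0537] jaw -78.3 tilt [   -4.     1. -1000.] F [-5.2 -3.2 -1.3] w 0.0316 q [-0.15  0.4  -0.37  0.   -0.81 -1.22]
vial in clamp mm [-10.1   1.2  21.2] foot dir tilt deg x,y [-0.19  0.07] F clamp [-5.7 -2.  -1.3]
dp [13.1  0.2 -1.2] tiltfix [-0.07  0.   -0.19] roty 0.11
```

Call:
{"fn": "move_arm", "kwargs": {"deltas": [{"dp": [6, 0, 0], "rotation": [0, 0, 0]}, {"dp": [7, 0, 0], "rotation": [0, 0, -0.2]}, {"dp": [2, 0, 0], "rotation": [0, 0, 0]}]}}

```text
t: 6.08
eef_pos: [0.5442, -0.27, 0.0538]
ee_rot: [-1.568, 0.008, 0.203]
force: [-5.7, -2.8, 1.2]
width: 0.0318
```

```bash
python3 cl.py 3 0 21
python3 - <<'E'
from h import *
import cv2
for n,b in(('scene',(150,235,300,430)),('top',(150,270,370,450))):
    f=arm.grab_frame(n);np.savez('/tmp/'+n+'1.npz',**f)
    cv2.imwrite(f'pics/{n}1.png',cv2.resize(f['pixels'][b[0]:b[1],b[2]:b[3],::-1],None,fx=5,fy=5,interpolation=cv2.INTER_CUBIC))
E
python3 wr.py w3; python3 -c "
from vx import *
p,R,j=show();vial(np.load('/tmp/Pw.npy'),p,R)"
```

```text
t 6.08 pos [ 0.5442 -0.27    0.0538] jaw -78.3 tilt [   -8.     1. -1000.] F [-5.7 -2.8  1.2] w 0.0318 q [-0.14  0.41 -0.34  0.   -0.82 -1.23]
vial in clamp mm [ 2.4  1.2 21.3] foot dir tilt deg x,y [-0.44  0.16] F clamp [-6.2 -1.6  1.2]
dp [ 0.6  0.3 -1.3] tiltfix [-0.16  0.   -0.44] roty 0.06
t 6.18 pos [ 0.5439 -0.27    0.0538] jaw -78.3 tilt [   -8.     1. -1000.] F [-5.8 -3.5 -1.1] w 0.0321 q [-0.14  0.41 -0.34 -0.   -0.82 -1.23]
t 6.23 pos [ 0.5438 -0.2701  0.0539] jaw -78.4 tilt [   -8.     1. -1000.] F [-5.8 -3.8 -0.8] w 0.0320 q [-0.14  0.41 -0.34 -0.   -0.82 -1.23]
(-40, -34) 108 x med -15.6
(-30, -22) 192 x med -17.5
(-22, -14) 87 x med -18.2
(-14, -6) 89 x med -18.5
(-6, 2) 66 x med -18.7
(2, 10) 60 x med -18.9
(10, 18) 54 x med -19.0
(18, 24) 16 x med -19.1
```

View pics/scene1.png

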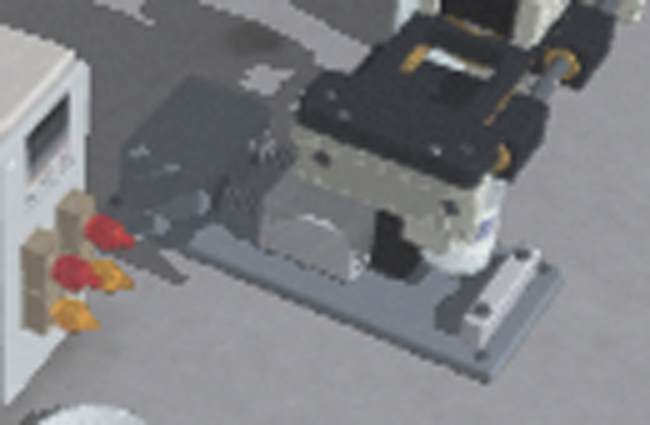

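View pics/w3.png

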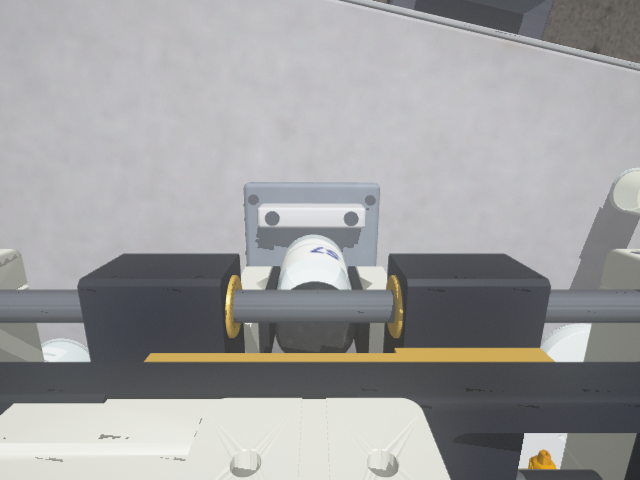

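Run:
```python
from vx import *
p,R,j=show();P=np.load('/tmp/Pw.npy');L=(P-p)@R
m=(P[...,2]>.0205)&(P[...,2]<.028)&(L[...,0]<-.015)&(L[...,0]>-.04)&(abs(L[...,2])<.04)
q=L[m]*1000;print(len(q),'stop x',np.percentile(q[:,0],[1,50,99]).round(1),'z',np.percentile(q[:,2],[.5,50,99.5]).round(1))
# robust: per z column max x
for z in(-25,-22,22,25):
    s=q[abs(q[:,2]-z)<2];print(z,s[:,0].min().round(1),s[:,0].max().round(1))
for y0 in(-.03,-.02,-.01,0,.01,.018):
    s=L[(abs(L[...,1]-y0)<.002)&(abs(L[...,2])<.02)&(L[...,0]>-.03)&(L[...,0]<.003)]*1000
    if len(s)>20:
        A=np.c_[2*s[:,[0,2]],np.ones(len(s))];k=np.linalg.lstsq(A,(s[:,[0,2]]**2).sum(1),rcond=None)[0];print(y0,'circle c',k[:2].round(1),'r',np.sqrt(k[2]+k[0]**2+k[1]**2).round(1),s[:,2].min().round(1),s[:,2].max().round(1))
```

```text
t 6.23 pos [ 0.5438 -0.2701  0.0539] jaw -78.4 tilt [   -8.     1. -1000.] F [-5.8 -3.8 -0.8] w 0.0320 q [-0.14  0.41 -0.34 -0.   -0.82 -1.23]
2271 stop x [-32.2 -26.6 -20.6] z [-31.5  -2.3  27.1]
-25 -32.3 -20.4
-22 -32.4 -20.6
22 -32.0 -20.4
25 -31.9 -20.5
-0.03 circle c [-4.2 -0.8] r 12.4 -14.2 12.4
-0.02 circle c [ 2.4 -0.4] r 20.4 -20.0 19.8
-0.01 circle c [ 1.4 -0.3] r 19.9 -19.8 19.9
0 circle c [ 1.3 -0.8] r 19.9 -20.0 18.7
0.01 circle c [-2.5 -1.1] r 16.6 -17.3 14.4
0.018 circle c [-2.8 -1.2] r 16.4 -16.8 14.1
```

Call:
{"fn": "move_arm", "kwargs": {"deltas": [{"dp": [2.5, 0, -1], "rotation": [0, 0, -0.9]}, {"dp": [0.5, 3, 0], "rotation": [0, 0, 0]}]}}

```text
t: 6.4
eef_pos: [0.5445, -0.2704, 0.0513]
ee_rot: [-1.566, -0.003, 0.203]
force: [-6.0, -1.2, 2.4]
width: 0.0319
```

```bash
python3 cl.py 3.5 0.2 0
```

```text
t 6.40 pos [ 0.5445 -0.2704  0.0513] jaw -78.4 tilt [    2.     5. -1000.] F [-6.  -1.2  2.4] w 0.0319 q [-0.14  0.41 -0.35 -0.01 -0.81 -1.22]
vial in clamp mm [ 2.9  0.9 18.8] foot dir tilt deg x,y [0.19 0.26] F clamp [-6.2  0.1  2.4]
dp [ 0.6 18.8 -0.7] tiltfix [-0.26  0.    0.19] roty 0.01
```

Call:
{"fn": "move_arm", "kwargs": {"deltas": [{"dp": [1.5, 3, -1], "rotation": [-0.3, 0, -0.3]}, {"dp": [0.5, 5, 0], "rotation": [0, 0, 0]}]}}

```text
t: 6.57
eef_pos: [0.5453, -0.2714, 0.0448]
ee_rot: [-1.571, -0.006, 0.202]
force: [-6.0, -0.2, 3.4]
width: 0.0318
```

```bash
python3 cl.py 3.5 0.2 0
```

```text
t 6.57 pos [ 0.5453 -0.2714  0.0448] jaw -78.4 tilt [    6.     1. -1000.] F [-6.  -0.2  3.4] w 0.0318 q [-0.14  0.42 -0.36 -0.   -0.79 -1.22]
vial in clamp mm [ 3.4 -0.4 12.3] foot dir tilt deg x,y [ 0.34 -0.02] F clamp [-5.9  1.   3.4]
dp [-0.  12.3  0.6] tiltfix [0.02 0.   0.34] roty -0.03
```

Call:
{"fn": "move_arm", "kwargs": {"deltas": [{"dp": [0, 4, 0.5], "rotation": [0, 0, 0]}, {"dp": [0, 4, 0], "rotation": [0, 0, 0]}]}}

```text
t: 6.73
eef_pos: [0.5439, -0.2715, 0.0381]
ee_rot: [-1.571, -0.003, 0.202]
force: [-6.7, -1.1, 3.4]
width: 0.0319
```

```bash
python3 cl.py 3.5 0.2 0;python3 wr.py w4;  python3 -c "
from vx import *
p,R,j=show();L=vial(np.load('/tmp/Pw.npy'),p,R)
P=np.load('/tmp/Pw.npy')
m=(P[...,2]>.0205)&(P[...,2]<.028)&(L[...,0]<-.019)&(L[...,0]>-.04)&(abs(abs(L[...,2])-.023)<.003)
q=L[m]*1000;print('stop x',np.percentile(q[:,0],[1,99]).round(1))"
```

```text
t 6.73 pos [ 0.5439 -0.2715  0.0381] jaw -78.5 tilt [    3.     0. -1000.] F [-6.7 -1.1  3.4] w 0.0319 q [-0.14  0.43 -0.36 -0.   -0.78 -1.23]
vial in clamp mm [ 2.1 -0.2  5.6] foot dir tilt deg x,y [ 0.2  -0.02] F clamp [-6.8  0.2  3.4]
dp [1.4 5.6 0.4] tiltfix [0.02 0.   0.2 ] roty -0.05
t 6.73 pos [ 0.5439 -0.2715  0.0381] jaw -78.5 tilt [    3.     0. -1000.] F [-6.7 -1.1  3.4] w 0.0319 q [-0.14  0.43 -0.36 -0.   -0.78 -1.23]
t 6.78 pos [ 0.5435 -0.2714  0.0373] jaw -78.5 tilt [    2.     1. -1000.] F [-5.1 -2.8  1.9] w 0.0318 q [-0.14  0.43 -0.36 -0.   -0.78 -1.23]
(-40, -34) 88 x med -15.5
(-30, -22) 174 x med -17.4
(-22, -14) 100 x med -17.9
(-14, -6) 74 x med -18.2
(-6, 2) 67 x med -18.3
(2, 10) 56 x med -18.4
(10, 18) 331 x med -25.5
(18, 24) 44 x med -31.7
stop x [-31.8 -20.5]
```

View pics/w4.png

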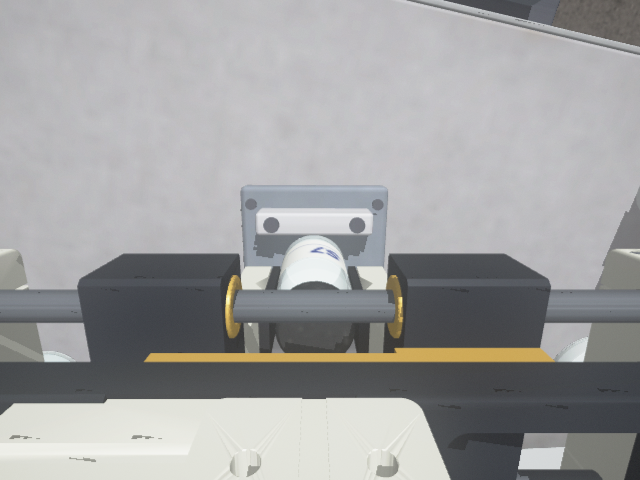

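Call:
{"fn": "move_arm", "kwargs": {"deltas": [{"dp": [0.5, 3, 0], "rotation": [0, 0, 0]}, {"dp": [0, 3, 0], "rotation": [0, 0, 0]}]}}

```text
t: 6.95
eef_pos: [0.5429, -0.2719, 0.0328]
ee_rot: [-1.571, -0.0, 0.201]
force: [-5.1, -2.0, 2.9]
width: 0.0318
```

```bash
python3 cl.py 1.5 0 0
```

```text
t 6.95 pos [ 0.5429 -0.2719  0.0328] jaw -78.5 tilt [    0.     0. -1000.] F [-5.1 -2.   2.9] w 0.0318 q [-0.14  0.44 -0.37 -0.   -0.77 -1.23]
vial in clamp mm [ 0.9 -0.4  0.3] foot dir tilt deg x,y [0.01 0.  ] F clamp [-5.4 -0.9  2.9]
dp [0.6 0.3 0.4] tiltfix [-0.    0.    0.01] roty -0.09
```

Call:
{"fn": "move_arm", "kwargs": {"deltas": [{"dp": [0.5, 1.5, 0], "rotation": [0, 0, -0.5]}, {"dp": [0, 1, 0], "rotation": [0, 0, 0]}]}}

```text
t: 7.12
eef_pos: [0.5427, -0.272, 0.0321]
ee_rot: [-1.571, -0.007, 0.201]
force: [-4.8, 2.9, 5.2]
width: 0.0319
```

```bash
python3 cl.py 1.5 0 0
```

```text
t 7.12 pos [ 0.5427 -0.272   0.0321] jaw -78.5 tilt [    7.     2. -1000.] F [-4.8  2.9  5.2] w 0.0319 q [-0.14  0.43 -0.37 -0.   -0.76 -1.22]
vial in clamp mm [ 0.8 -0.5 -0.4] foot dir tilt deg x,y [0.41 0.01] F clamp [-4.1  3.8  5.2]
dp [ 0.7 -0.4  0.5] tiltfix [-0.01 -0.    0.41] roty -0.09
```

Call:
{"fn": "move_arm", "kwargs": {"deltas": [{"dp": [0, 1.5, 0], "rotation": [0, 0, 0]}, {"dp": [0, 1, 0], "rotation": [0, 0, 0]}]}}

```text
t: 7.28
eef_pos: [0.5427, -0.272, 0.0322]
ee_rot: [-1.571, -0.007, 0.201]
force: [-5.6, 0.4, 1.1]
width: 0.032
```

```bash
python3 cl.py 1.5 0 0
```

```text
t 7.28 pos [ 0.5427 -0.272   0.0322] jaw -78.5 tilt [    7.     1. -1000.] F [-5.6  0.4  1.1] w 0.0320 q [-0.14  0.43 -0.37 -0.   -0.76 -1.22]
vial in clamp mm [ 0.8 -0.4 -0.3] foot dir tilt deg x,y [0.4 0. ] F clamp [-5.4  1.5  1.1]
dp [ 0.7 -0.3  0.4] tiltfix [-0.  -0.   0.4] roty -0.09
```

Call:
{"fn": "move_arm", "kwargs": {"deltas": [{"dp": [0, 3, 0], "rotation": [0, 0, 0]}, {"dp": [0, 2, 0], "rotation": [0, 0, 0]}]}}

```text
t: 7.45
eef_pos: [0.5428, -0.2721, 0.0321]
ee_rot: [-1.572, -0.007, 0.202]
force: [-7.3, 1.4, 8.8]
width: 0.0319
```

```bash
python3 cl.py 1.5 0 0
```

```text
t 7.45 pos [ 0.5428 -0.2721  0.0321] jaw -78.4 tilt [    7.     0. -1000.] F [-7.3  1.4  8.8] w 0.0319 q [-0.14  0.43 -0.37 -0.   -0.76 -1.22]
vial in clamp mm [ 1.  -0.6 -0.4] foot dir tilt deg x,y [ 0.4  -0.05] F clamp [-6.9  2.9  8.8]
dp [ 0.5 -0.4  0.6] tiltfix [ 0.05 -0.    0.4 ] roty -0.03
```

Call:
{"fn": "move_arm", "kwargs": {"deltas": [{"dp": [0, 0, 0], "rotation": [0, 0, 0]}, {"dp": [0, 0, 0], "rotation": [0, 0, 0]}, {"dp": [0, 0, 0], "rotation": [0, 0, 0]}, {"dp": [0, 0, 0], "rotation": [0, 0, 0]}], "jaw": 105}}

```text
t: 7.78
eef_pos: [0.5477, -0.2725, 0.0362]
ee_rot: [-1.575, -0.015, 0.203]
force: [0.2, 0.5, 0.2]
width: 0.0498
```

```bash
python3 cl.py;python3 wr.py w5;  python3 -c "
from vx import *
p,R,j=show();L=vial(np.load('/tmp/Pw.npy'),p,R)"
```

```text
t 7.78 pos [ 0.5477 -0.2725  0.0362] jaw -78.4 tilt [   16.    -1. -1000.] F [0.2 0.5 0.2] w 0.0498 q [-0.14  0.43 -0.37 -0.   -0.76 -1.22]
vial in clamp mm [ 5.8 -2.   3.7] foot dir tilt deg x,y [ 0.87 -0.27] F clamp [0.3 0.5 0.2]
t 7.78 pos [ 0.5477 -0.2725  0.0362] jaw -78.4 tilt [   16.    -1. -1000.] F [0.2 0.5 0.2] w 0.0498 q [-0.14  0.43 -0.37 -0.   -0.76 -1.22]
t 7.83 pos [ 0.5478 -0.2725  0.0363] jaw -78.4 tilt [   16.    -2. -1000.] F [ 0.3 -0.1 -0.5] w 0.0506 q [-0.14  0.43 -0.37 -0.   -0.76 -1.22]
(-40, -34) 101 x med -21.3
(-30, -22) 186 x med -22.0
(-22, -14) 79 x med -23.7
(-14, -6) 84 x med -23.9
(-6, 2) 62 x med -24.2
(2, 10) 52 x med -24.3
(10, 18) 270 x med -29.4
```

View pics/w5.png

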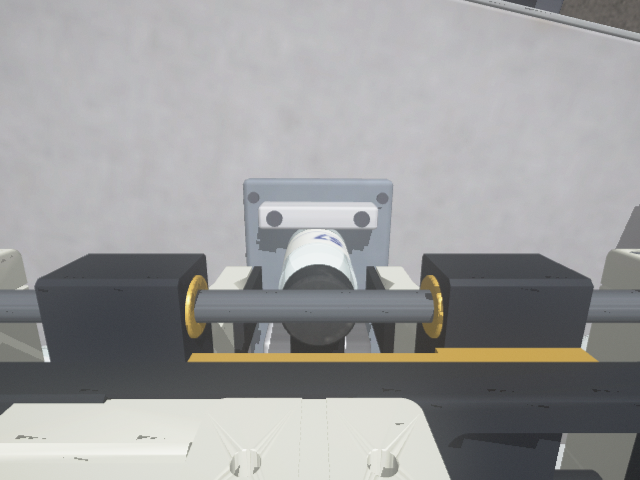

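Call:
{"fn": "move_arm", "kwargs": {"deltas": [{"dp": [0, -8, 0], "rotation": [0, 0, 0]}, {"dp": [0, -20, 0], "rotation": [0, 0, 0]}, {"dp": [0, -35, 0], "rotation": [0, 0, 0.8]}, {"dp": [0, -40, 0], "rotation": [0, 0, 0]}, {"dp": [0, -40, 0], "rotation": [0, 0, 0]}]}}

```text
t: 8.25
eef_pos: [0.5419, -0.2707, 0.1756]
ee_rot: [-1.568, 0.016, 0.202]
force: [0.9, 0.2, -0.5]
width: 0.0518
```

Call:
{"fn": "move_arm", "kwargs": {"deltas": [{"dp": [-38, -5, 0], "rotation": [0, 0, 0]}, {"dp": [-38, -5, 0], "rotation": [0, 0, 0]}, {"dp": [-20, 0, 0], "rotation": [0, 0, 0]}, {"dp": [0, 0, 0], "rotation": [0, 0, 0]}]}}

```text
t: 8.58
eef_pos: [0.4524, -0.2923, 0.2006]
ee_rot: [-1.579, -0.002, 0.206]
force: [0.1, -0.3, -1.1]
width: 0.0519
```

```bash
cat > fin.py <<'E'
from h import *
import sys
from plan import show
show()
SE=np.array([.5395,-.2722]);a=np.radians(11.6);C=np.array([[np.cos(a),-np.sin(a)],[np.sin(a),np.cos(a)]])
for n,b in(('scene',(150,235,300,430)),('top',(150,270,370,450))):
    f=arm.grab_frame(n);P=pts(f,f['cam_to_world'])
    cv2.imwrite(f'pics/{n}{sys.argv[1]}.png',cv2.resize(f['pixels'][b[0]:b[1],b[2]:b[3],::-1],None,fx=5,fy=5,interpolation=cv2.INTER_CUBIC))
    l=(P[...,:2]-SE)@C*1000
    m=(abs(l[...,0])<30)&(abs(l[...,1])<30)&(P[...,2]>.0765)&(P[...,2]<.09)
    q=l[m];print(n,m.sum(),'cap x',q[:,0].min().round(1),q[:,0].max().round(1),'y',q[:,1].min().round(1),q[:,1].max().round(1),'z',np.median(P[m][:,2]).round(4))
    for z in(.02,.03,.04,.05,.06):
        s=l[(abs(P[...,2]-z)<.003)&(abs(l[...,0])<20)&(abs(l[...,1])<19)];
        if len(s): print('  z',z,len(s),'y',s[:,1].min().round(1),s[:,1].max().round(1),'x',s[:,0].min().round(1),s[:,0].max().round(1))
    s=l[(abs(l[...,0])<45)&(abs(l[...,1])<14)&(P[...,2]>.055)&(P[...,2]<.064)];print('  nose',len(s),np.percentile(s[:,0],[2,98]).round(1) if len(s) else '')
E
python3 fin.py 2
```

```text
t 8.58 pos [ 0.4524 -0.2923  0.2006] jaw -78.2 tilt [    3.    -7. -1000.] F [ 0.1 -0.3 -1.1] w 0.0519 q [-0.2   0.15 -0.34  0.01 -1.08 -1.16]
scene 100 cap x -14.4 12.4 y -12.3 15.9 z 0.0802
  z 0.02 36 y -3.7 18.4 x -18.8 19.0
  z 0.03 34 y 0.9 17.0 x -16.7 19.9
  z 0.04 36 y -1.8 17.8 x -17.1 19.9
  z 0.05 37 y -4.1 19.0 x -17.1 19.9
  z 0.06 56 y -5.4 18.0 x -17.2 20.0
  nose 107 [-16.   34.3]Traceback (most recent call last):
  File "fin.py", line 11, in <module>
    q=l[m];print(n,m.sum(),'cap x',q[:,0].min().round(1),q[:,0].max().round(1),'y',q[:,1].min().round(1),q[:,1].max().round(1),'z',np.median(P[m][:,2]).round(4))
                                   ~~~~~~~~~~^^
    return umr_minimum(a, axis, None, out, keepdims, initial, where)
ValueError: zero-size array to reduction operation minimum which has no identity
```

View pics/scene2.png

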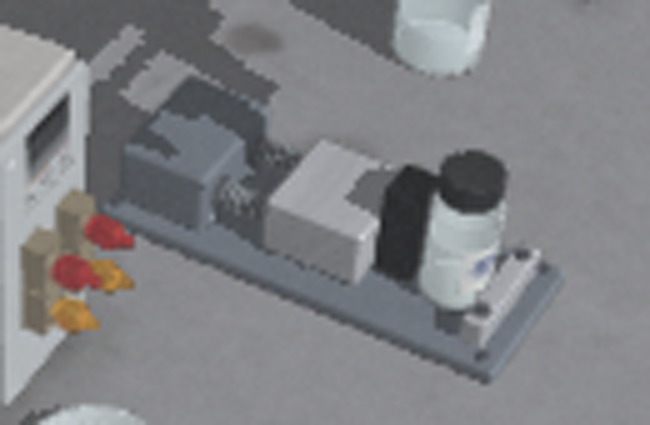

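View pics/top2.png

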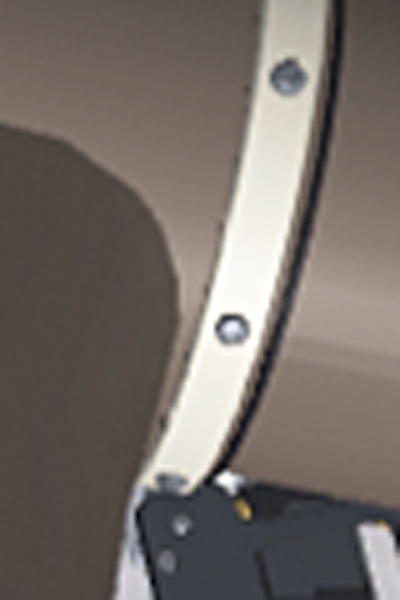

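```bash
python3 -c "
from station import arm
print(arm.job_done())"
```

```text
the job is handed in; nothing more can be done
None
```

I loaded the big black-capped vial into the clamp and handed the job in at about 8.7 s on the robot's clock. I gripped it by the glass and pressed the nose back with it, the foot about 21 mm above the base. I then lowered it behind the stop until it bore on the base with about 9 N, let go, and drew the arm up and back.

**Last checks, after the arm had backed off:**
- **Upright and seated:** in the scene camera the vial stands upright between the nose and the stop. Its cap top is at z = 80.2 mm, against 80 mm expected (10 mm base plus 70 mm vial).
- **Against the stop:** the vial's robot-side surface reads x about -17 mm from z = 30 to 60 mm, so there is no visible tilt. The stop's inner face is at -16.5 mm.
- **Centred:** the cap centre reads about 1 mm off in x and 2 mm off in y. The scene camera's own y bias is about 1 to 1.5 mm, so the true sideways offset is probably under 1 mm.
- **Robot clear:** the force reading was near zero.

**Failed or disagreeing checks:**
- The final check from the top camera failed, because the arm was blocking its view. The end state therefore rests on the scene camera alone.
- The top and scene cameras disagreed by about 3 mm in y on where the clamp sits. I used a value between them, and a wrist camera view agreed with it to within 1 mm.

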